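# Check a bench screw's pitch with a thread comb leaf

## Robot

A 7-joint arm with a two-finger parallel gripper is mounted at the origin on the work surface. World frame = base frame: x ahead of the robot, y to its left, z up, the work surface at z = 0. Lengths are in m, angles in rad, forces in N, time in s.
With the tool pointing down it reaches from about 0.425 to 0.875 m from the base axis. Payload 4.7 kg.
Tool frame: the origin (TCP) lies on the centre line of the jaws, within the pads' length; the fingertips stand 14 mm ahead of it and the grasp point (between the pads) lies 5 mm behind it; z points along the fingers, x is the direction in which the jaws open and shut, and the axes are right-handed (so a half turn about z gives the same grasp; the last joint's range is limited). The gripper opens to 87 mm and grips with 3 to 60 N. Pads are 19 mm wide; open, the fingers measure 117 mm over their backs; the gripper's body (75 mm by 190 mm) begins 51 mm behind the grasp point.
Start: joints at [1.115, 0.321, -0.07, 1.45, 0.023, 1.371, -0.057], TCP at [0.294, -0.58, 0.237] pointing down, gripper open.
Joint ranges: [-2.86, 2.86], [-0.3, 2.09], [-1.38, 1.24], [0.06, 2.45], [-1.56, 4.7], [0.09, 2.05], [-2.69, 2.69]. Speed limits (rad/s): [2.57, 2.57, 3.14, 3.14, 3.14, 3.14, 3.14].

## Interface

Orientations are given as a rotation vector (axis times angle).
In Python, from bench import ctrl gives the robot as it stands.
- The arm moves only by the tool drive_tool, never from a script. Its argument "rows" is a list that holds one entry, the list of rows, each a list of 5 numbers: the shift along the tool's x, y, z scaled (see below), then the turn about the tool's z scaled (see below), then the closure in counts, from 0 (fully open) to 255 (shut). In form: [[[dx, dy, dz, spin, jaw], ...]]. A call has 1 to 20 rows; each row is the pose to reach, as a shift and turn from the pose commanded when the call began, along the tool's axes at that moment, turning the shorter way round; what a row does not reach only later rows make up. The controller multiplies each number of a shift by 300 mm and each number of a turn by pi rad. A row lasts 1/8 s, in which the tool goes at most 62.5 mm and 10.7 degrees, less where a joint would pass 70% of its speed; a pose out of reach is approached as far as the arm can. A call with a number of a shift or a turn outside -1 to 1 is refused whole. A call with a gripper value outside its range is refused whole. The fingers move at their own pace and stop on an object; "grip_force" is the grip in N (left out, the last holds). Time passes only in rows, so rows that repeat a pose let the fingers close. It gives the time, the measured TCP pose, the force and the opening at its end, in the units of the state.
- ctrl.get_state(): the state, without advancing time (a new reading comes with each control period).
- ctrl.get_image(name): name is "side" or "top" or "wrist"; returns a dict with "img" (384x512x3 uint8, blue, green, red), "camera_matrix" (3x3 intrinsics, pixels), "R" (3x3) and "t" (3): a world point X has camera coordinates R X + t. Camera axes: x right, y down, z forward; pixel columns grow to the right and rows downward; lengths in m; the calibration is good to about 2 mm. A picture is of the moment at which its call begins. There is no depth.
- ctrl.close_job(): hands the job in, once; it reports no verdict.
The state is a dict: "time": time; "joint_positions": joint angles; "qd": joint speeds; "joint_torque": joint torques, N m; "position": TCP position; "tool_rot": TCP orientation; "ft_force": force on the tool from outside, world axes, zero at the start; "torque": the same for the moment, N m; "grip_width": opening from 0.0 (shut) to 1.0 (fully open).
Only numpy, scipy, OpenCV 4.12 (cv2) and the standard library are available. Lean on these libraries where they do the work, as an engineer would, in place of code of your own. Each camera call takes 0.05 s, during which the arm holds its last target.

## Task

Take the coarse-toothed thread comb leaf by its wooden grip, lay it on the ledge of the jig and gently work its teeth into the threads of the wooden screw until they are home, then let go of it. Then check that it sits flat: with the fingers, lightly press its left lug towards the screw, then its right lug, and leave the leaf flat and fully home in the threads. Never force it against the screw, and leave the fine-toothed leaf where it lies.

Things in the scene. Friction and masses are not known exactly. Their poses are not given: they have to be found in the camera images.
- leaf_grip (a point): The coarse-toothed thread comb leaf, loose, flat on the table, teeth roughly away from the robot. Steel plate 45 (x) by 84 (y) by 5 mm with an upright wooden grip block at its centre, 18 (x) by 24 mm (y), top 43 mm above the plate's underside; pinch its +y and -y faces. This point: on the block's axis, 28 mm above the underside; x toward the teeth, y along their row, z up. About 250 g, varies
- leaf_left_tooth (a point): tip of the coarse leaf's leftmost tooth, at x = +28.1, y = +36 mm from the grip's axis, 2.5 mm above the underside. 7 teeth, pitch 12 mm, the middle one at y = 0, each 5.6 mm long, 2.2 mm wide at the tip, flanks 30 degrees from x, matching the screw's threads with 0.4 mm play either side
- leaf_right_tooth (a point): tip of the coarse leaf's rightmost tooth, the same at y = -36 mm
- leaf_left_lug: left lug of the coarse leaf, fixed to it: an upright steel tab on its back edge, 5 (x) by 18 (y) by 16 mm high from the underside. Origin: centre of its underside, x = -25, y = +31 mm from the grip's axis (back face, to press on, at x = -27.5); axes as the leaf's. Left is the robot's left when the teeth point away from it
- leaf_right_lug: right lug of the coarse leaf, the same at x = -25, y = -31 mm
- jig: Jig, fixed: plywood base 150 (x, -80 to +70) by 270 mm (y), 10 mm thick; on it a flat wooden ledge, top 31 mm above the table, x = -26 to +14.5 mm, y = -85 to +85 mm. Behind the ledge (x below -26) is only the base, so fingers can reach down behind a seated leaf's overhanging back edge. Origin: on the table, x square to the screw (roughly away from the robot), y along the screw, z up
- screw: wooden bench screw, fixed in the jig along y, axis at jig x = +35 mm, 33.5 mm above the table, so a leaf on the ledge meets it at mid-height. Ring-like threads, pitch 12 mm, crests 38 mm across and 3 mm wide, 5.2 mm deep, bottoms 27.6 mm across (jig x = +21.2), from y = -96 to +96 mm. Origin: on the axis, mid-length. Where the crests lie along y differs each time and is not given: feel or look
- fine_leaf_grip (a point): the other leaf, with fine teeth (pitch 7 mm, 11 teeth), otherwise the same shape and size; the same point of it. Not to be moved
Mind the look-alikes: they are no part of the job. Leave any orange or pink look-alike of the part that bears leaf_grip alone.

How it is judged:
By the outcome, as a careful person would: the job done as asked, in the order asked, and still so for the second after the job is handed in, with the robot touching nothing.
It also fails if it takes over 72 s, if anything falls off the work surface, if the arm or the gripper's body presses on something with over 40 N, if the wrist force passes 120 N, or if a joint passes its speed limit or range.

## Working session

There is one attempt and no reset: what is moved stays moved. The work goes in short steps, Python scripts to look and compute and a tool call to move; the robot and the scene stay as the last step left them, time stands still between calls to the robot, and variables do not carry over. Pictures are saved under pics/ and viewed, and the job is handed in when it is done.

Besides the shell and the picture viewer there is one more tool, called after ">>>" as name(argument=value, ...) on one line, values as JSON. drive_tool: Moves the arm, as the interface text tells. Its arguments: {"type":"object","properties":{"rows":{"type":"array"},"grip_force":{"type":"number"}},"required":["rows"]}

```bash
mkdir -p pics; ls
cat > h.py <<'E'
import numpy as np,cv2
from bench import ctrl
def snap(n,f):
    d=ctrl.get_image(n); cv2.imwrite('pics/'+f,d['img']); np.savez('pics/'+f+'.npz',K=d['camera_matrix'],R=d['R'],t=d['t'],img=d['img']); return d
def load(f): 
    z=np.load('pics/'+f+'.npz'); return z
def ray(d,u,v,z):
    K,R,t=d['K'],d['R'],d['t']; c=-R.T@t; r=R.T@np.linalg.inv(K)@np.array([u,v,1.]); return c+r*(z-c[2])/r[2]
def proj(d,X):
    p=d['K']@(d['R']@np.array(X)+d['t']); return p[:2]/p[2]
def st():
    s=ctrl.get_state()
    print({k:(np.round(v,4).tolist()) for k,v in s.items()}); return s
E
python3 - <<'E'
from h import *
st()
for n in ('top','side','wrist'): 
    snap(n,n+'0.png'); z=load(n+'0.png'); print(n,z['K'].round(1).tolist(),(-z['R'].T@z['t']).round(3),z['R'].round(2).tolist())
E
```

```text
pics
{'time': 0.0, 'joint_positions': [1.1151, 0.3218, -0.0701, 1.4517, 0.0226, 1.3708, -0.0569], 'qd': [-0.0006, 0.0002, -0.0003, 0.0, 0.0006, -0.0006, 0.0008], 'joint_torque': [-0.0012, -49.1291, -0.4042, -31.2533, -0.0639, 0.0437, 0.0002], 'position': [0.294, -0.5792, 0.2355], 'tool_rot': [-2.6768, 1.6429, 0.0026], 'ft_force': [-0.1009, -0.382, 0.7405], 'torque': [-0.0002, 0.068, -0.048], 'grip_width': 0.9991}
top [[390.1, 0.0, 252.5], [0.0, 390.1, 190.7], [0.0, 0.0, 1.0]] [ 0.334 -0.12   1.039] [[0.02, -1.0, 0.03], [-0.98, -0.02, -0.17], [0.17, -0.02, -0.98]]
side [[473.5, 0.0, 256.5], [0.0, 473.5, 192.9], [0.0, 0.0, 1.0]] [0.175 0.63  0.734] [[-0.93, -0.37, -0.01], [-0.22, 0.59, -0.78], [0.3, -0.72, -0.63]]
wrist [[338.4, 0.0, 254.3], [0.0, 338.4, 195.9], [0.0, 0.0, 1.0]] [ 0.362 -0.545  0.383] [[0.45, -0.89, -0.0], [-0.86, -0.44, 0.28], [-0.25, -0.12, -0.96]]
```

View pics/top0.png

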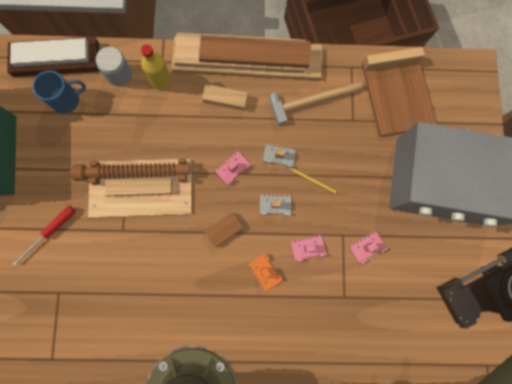

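View pics/side0.png

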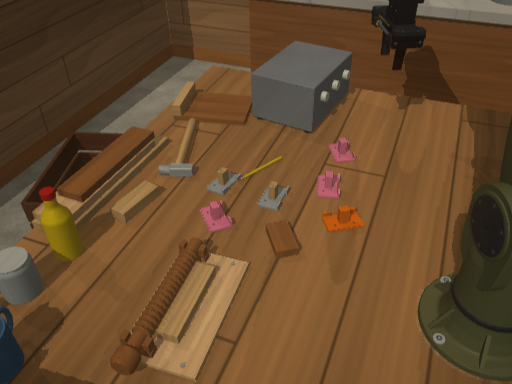

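View pics/wrist0.png

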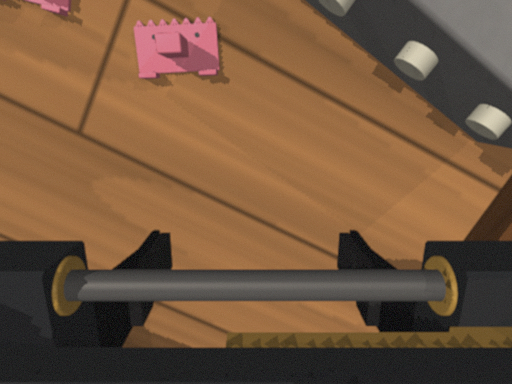

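Run:
```python
from h import *
d=load('top0.png'); s=load('side0.png')
a=cv2.resize(d['img'][135:225,60:205],(800,497),interpolation=cv2.INTER_CUBIC); cv2.imwrite('pics/c1.png',a)
a=cv2.resize(d['img'][138:224,250:310],None,fx=6,fy=6,interpolation=cv2.INTER_CUBIC)
b=cv2.resize(s['img'][155:220,198:298],None,fx=4,fy=4,interpolation=cv2.INTER_CUBIC)
c=np.zeros((516,800,3),np.uint8); c[:516,:360]=a; c[:260,380:780]=b; cv2.imwrite('pics/c2.png',c)
for p in [(280,155),(276,205)]: print(ray(d,*p,0.01).round(3))
```

```text
[ 0.614 -0.216  0.01 ]
[ 0.477 -0.206  0.01 ]
```

View pics/c1.png

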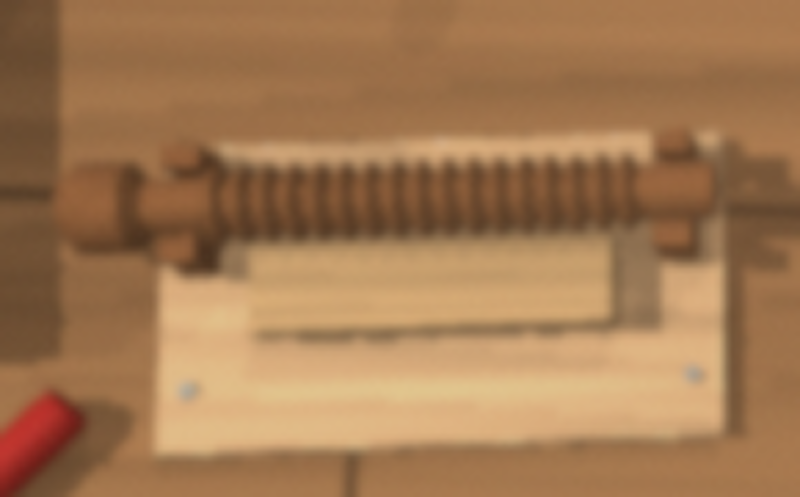

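View pics/c2.png

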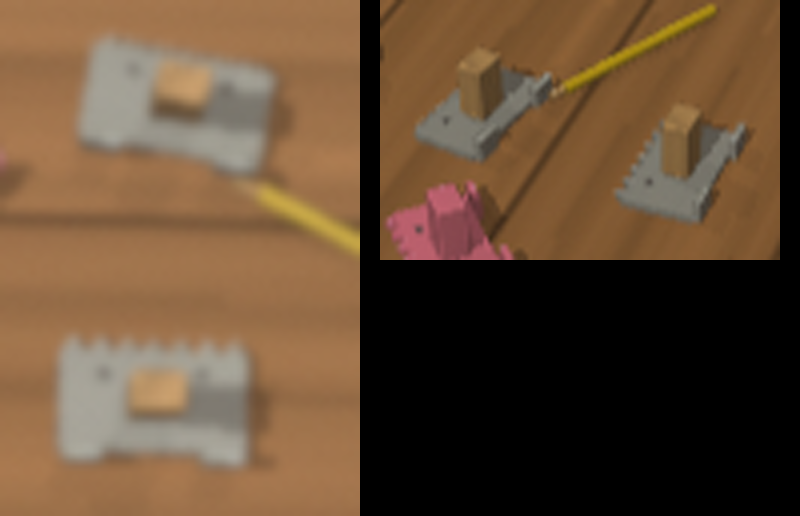

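Run:
```python
from h import *
from scipy.spatial.transform import Rotation as Ro
print(Ro.from_rotvec([-2.6768,1.6429,.0026]).as_matrix().round(3))
d=load('top0.png')
def c1(u,v,z): return ray(d,60+u*145/800,135+v*90/497,z)
def c2(u,v,z): return ray(d,250+u/6,138+v/6,z)
# base corners
bl=c1(156,455,.01); br=c1(727,435,.01); tr=c1(722,132,.01); print('base',bl,br,tr, np.linalg.norm(bl-br),np.linalg.norm(tr-br))
# ledge corners
for p in [(250,245),(612,235),(612,322),(255,330)]: print('ledge',c1(*p,.031))
for p in [(60,340),(248,345),(248,465),(62,460)]: print('leaf',c2(*p,.005))
for p in [(135,370),(188,370),(185,415),(130,415)]: print('grip',c2(*p,.043))
```

```text
[[ 0.453 -0.892 -0.001]
 [-0.892 -0.453  0.002]
 [-0.002  0.    -1.   ]]
base [0.43261841 0.28623996 0.01      ] [0.44814783 0.01660575 0.01      ] [0.59721393 0.02590739 0.01      ] 0.2700810364573773 0.14935603072560735
ledge [0.53105906 0.24296957 0.031     ]
ledge [0.5400904 0.0727387 0.031    ]
ledge [0.49818362 0.07042966 0.031     ]
ledge [0.49043471 0.23723814 0.031     ]
leaf [ 0.504351   -0.16313366  0.005     ]
leaf [ 0.50406163 -0.24762446  0.005     ]
leaf [ 0.44995989 -0.24774237  0.005     ]
leaf [ 0.45035812 -0.16488793  0.005     ]
grip [ 0.4857377  -0.19410797  0.043     ]
grip [ 0.48626818 -0.21700357  0.043     ]
grip [ 0.466675   -0.21584035  0.043     ]
grip [ 0.46613825 -0.19216194  0.043     ]
```

>>> drive_tool(rows=[[[-0.84, -0.9, 0, 0.15, 0], [-0.84, -0.9, 0, 0.15, 0], [-0.84, -0.9, 0, 0.15, 0], [-0.84, -0.9, 0, 0.15, 0], [-0.84, -0.9, 0, 0.15, 0], [-0.84, -0.9, 0, 0.15, 0], [-0.84, -0.9, 0, 0.15, 100], [-0.84, -0.9, 0, 0.15, 100], [-0.84, -0.9, 0, 0.15, 100]]])

```text
time: 1.27
position: [0.4202, -0.2342, 0.2363]
tool_rot: [2.216, -2.226, -0.0]
ft_force: [0.2, -0.2, 0.1]
grip_width: 0.746
```

Run:
```python
from h import *
from scipy.spatial.transform import Rotation as Ro
s=st();print(Ro.from_rotvec(s['tool_rot']).as_matrix().round(4))
snap('wrist','w1.png'); d=load('w1.png')
def leafpts(x,y,yaw,z0=0):
    P=[]
    c,si=np.cos(yaw),np.sin(yaw)
    for a,b,z in [(22.5,42,5),(22.5,-42,5),(-22.5,42,5),(-22.5,-42,5),(9,12,43),(9,-12,43),(-9,12,43),(-9,-12,43)]+[(28.1,12*k,2.5) for k in range(-3,4)]:
        P.append(proj(d,[x+(c*a-si*b)/1e3,y+(si*a+c*b)/1e3,z0+z/1e3]))
    return np.array(P)
im=d['img'].copy()
for p in leafpts(.476,-.205,0): cv2.circle(im,tuple(int(round(q)) for q in p),1,(0,0,255),-1)
im=cv2.resize(im,(800,600),interpolation=cv2.INTER_CUBIC)
cv2.imwrite('pics/w1o.png',im)
```

```text
{'time': 1.275, 'joint_positions': [0.7452, -0.0275, -0.2854, 1.8457, -0.0078, 1.3227, -1.1132], 'qd': [0.0048, 0.0017, 0.0004, -0.0016, -0.004, -0.0004, -0.0001], 'joint_torque': [-0.4181, -28.72, -0.1399, -31.0194, -0.0875, -0.045, 0.004], 'position': [0.4202, -0.2342, 0.2363], 'tool_rot': [2.2165, -2.226, -0.0004], 'ft_force': [0.1918, -0.1803, 0.0854], 'torque': [-0.0217, 0.0427, 0.011], 'grip_width': 0.7462}
[[-4.3e-03 -1.0e+00 -4.0e-04]
 [-1.0e+00  4.3e-03 -0.0e+00]
 [ 0.0e+00  4.0e-04 -1.0e+00]]
```

View pics/w1o.png

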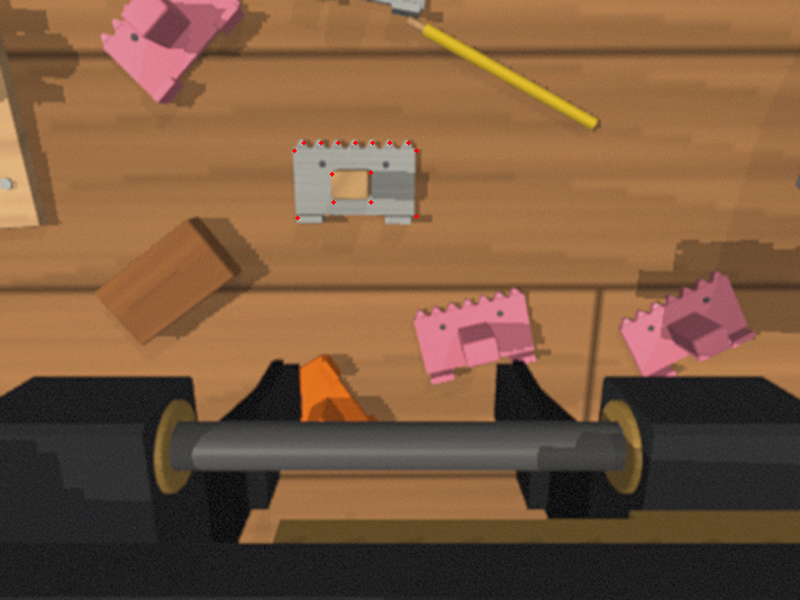

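>>> drive_tool(rows=[[[-0.1, -0.186, 0.4, 0, 100], [-0.1, -0.186, 0.4, 0, 100], [-0.1, -0.186, 0.5, 0, 100], [-0.1, -0.186, 0.6, 0, 100], [-0.1, -0.186, 0.66, 0, 100], [-0.1, -0.186, 0.71, 0, 100], [-0.1, -0.186, 0.71, 0, 100], [-0.1, -0.186, 0.71, 0, 140]]], grip_force=20)

```text
time: 2.33
position: [0.4775, -0.2033, 0.0245]
tool_rot: [-2.219, 2.223, -0.003]
ft_force: [-0.1, -0.5, 0.1]
grip_width: 0.559
```

Run:
```python
from h import *
snap('wrist','w2.png');snap('side','s2.png')
a=load('w2.png')['img']; b=cv2.resize(load('s2.png')['img'][130:260,180:350],None,fx=3,fy=3)
c=np.zeros((600,800,3),np.uint8); c[:384,:512]=a; cv2.imwrite('pics/w2o.png',c[:390,:520]);cv2.imwrite('pics/s2o.png',b)
```

```text
(no output)
```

View pics/w2o.png

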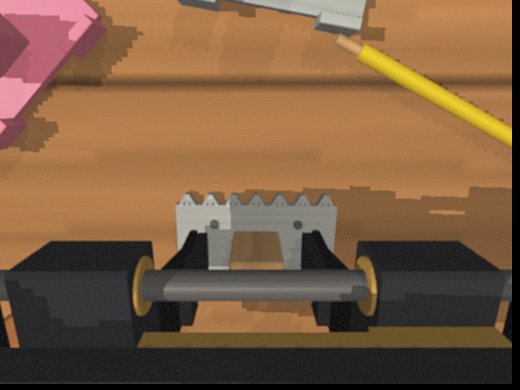

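View pics/s2o.png

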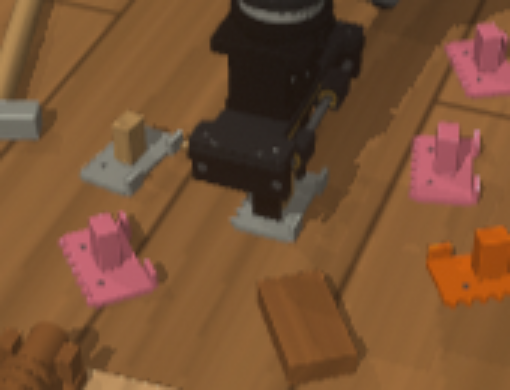

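>>> drive_tool(rows=[[[0, 0, 0.003, 0, 255], [0, 0, 0.003, 0, 255], [0, 0, 0.003, 0, 255], [0, 0, 0.003, 0, 255], [0, 0, -0.1, 0, 255], [0, 0, -0.3, 0, 255], [0, 0, -0.3, 0, 255], [0, 0, -0.3, 0, 255]]], grip_force=25)

```text
time: 3.42
position: [0.4757, -0.2024, 0.1125]
tool_rot: [2.219, -2.222, -0.003]
ft_force: [-0.7, 0.4, -4.0]
grip_width: 0.271
```

Run:
```python
from h import *
from scipy.spatial.transform import Rotation as Ro
s=st();print(Ro.from_rotvec(s['tool_rot']).as_matrix().round(4))
snap('wrist','w3.png');
```

```text
{'time': 3.425, 'joint_positions': [0.6748, 0.1602, -0.3493, 1.9156, 0.062, 1.0781, -1.2722], 'qd': [-0.0038, 0.0229, 0.0025, 0.0257, 0.0014, 0.0013, 0.0001], 'joint_torque': [-0.0569, -38.6211, -1.7311, -30.9422, -0.0513, -0.1944, 0.0003], 'position': [0.4757, -0.2024, 0.1125], 'tool_rot': [2.2192, -2.2224, -0.0027], 'ft_force': [-0.7317, 0.4025, -4.0317], 'torque': [0.0202, 0.0351, 0.0372], 'grip_width': 0.2709}
[[-1.4e-03 -1.0e+00 -1.8e-03]
 [-1.0e+00  1.4e-03  6.0e-04]
 [-6.0e-04  1.8e-03 -1.0e+00]]
```

View pics/w3.png

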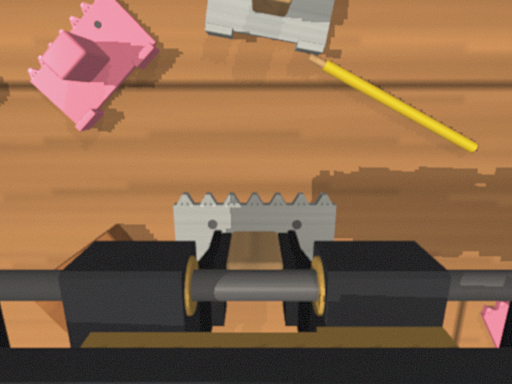

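```bash
cat >> h.py <<'E'
from scipy.spatial.transform import Rotation as Ro
def toolpose(s): return np.array(s['position']),Ro.from_rotvec(s['tool_rot']).as_matrix()
# leaf frame in tool: leaf x=-tool y, leaf y=-tool x, leaf z=-tool z ; offset o (leaf axes, mm) of grip axis from TCP, yaw err
def leafpts(p,R,ox,oy,yaw,uz=23.):
    L=R@np.array([[0,-1,0],[-1,0,0],[0,0,-1.]])@Ro.from_rotvec([0,0,yaw]).as_matrix()
    B=R@np.array([[0,-1,0],[-1,0,0],[0,0,-1.]])
    P=[]
    for a,b,z in [(28.1,12*k,2.5) for k in range(3,-4,-1)]+[(22.5,42,5),(22.5,-42,5)]:
        P.append(p+B@np.array([ox,oy,-uz])/1e3+L@np.array([a,b,z])/1e3)
    return np.array(P)
E
python3 - <<'E'
from h import *
s=ctrl.get_state();p,R=toolpose(s);d=load('w3.png')
im=cv2.resize(d['img'][180:260,160:350],None,fx=4,fy=4,interpolation=cv2.INTER_CUBIC)
for X in leafpts(p,R,0,0,0):
    q=proj(d,X);print(q.round(1)); cv2.circle(im,(int((q[0]-160+.5)*4),int((q[1]-180+.5)*4)),2,(0,0,255),-1)
cv2.imwrite('pics/w3o.png',im)
E
```

```text
[185.5 195.3]
[208.6 195.3]
[231.6 195.3]
[254.7 195.3]
[277.8 195.3]
[300.9 195.2]
[323.9 195.2]
[173.5 207.1]
[335.9 206.9]
```

View pics/w3o.png

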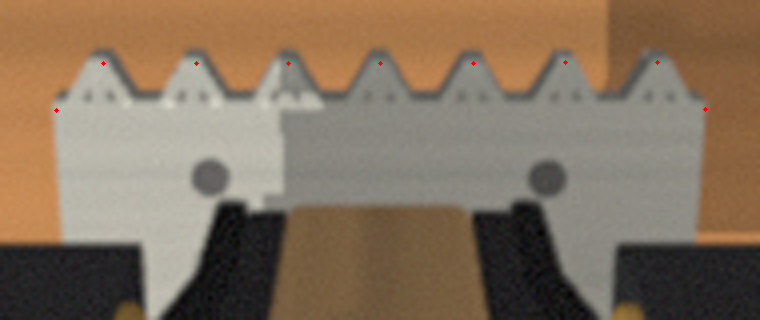

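>>> drive_tool(rows=[[[-0.2, -0.02, -0.05, 0, 255], [-0.4, -0.04, -0.05, -0.018, 255], [-0.6, -0.06, -0.05, -0.018, 255], [-0.8, -0.07, -0.05, -0.018, 255], [-0.95, -0.075, -0.05, -0.018, 255], [-0.95, -0.075, -0.05, -0.018, 255], [-0.95, -0.075, -0.05, -0.018, 255], [-0.95, -0.075, -0.05, -0.018, 255]]])

```text
time: 4.47
position: [0.4992, 0.0805, 0.1275]
tool_rot: [2.278, -2.161, -0.001]
ft_force: [0.3, 0.1, -2.6]
grip_width: 0.272
```

Run:
```python
from h import *
s=ctrl.get_state();p,R=toolpose(s);print(p.round(4),R.round(4),s['grip_width'])
snap('wrist','w4.png');
```

```text
[0.4992 0.0805 0.1275] [[ 5.260e-02 -9.986e-01 -1.900e-03]
 [-9.986e-01 -5.260e-02 -6.000e-04]
 [ 5.000e-04  1.900e-03 -1.000e+00]] 0.2717985179989298
```

View pics/w4.png

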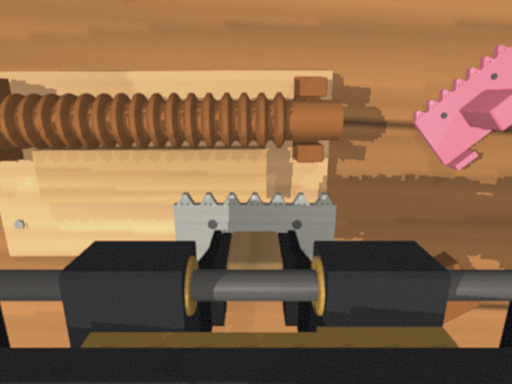

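>>> drive_tool(rows=[[[-0.2, -0.014, 0.05, 0, 255], [-0.25, -0.014, 0.08, 0, 255], [-0.25, -0.014, 0.1, 0, 255], [-0.25, -0.014, 0.1, 0, 255]]])

```text
time: 5.03
position: [0.4997, 0.1551, 0.0979]
tool_rot: [2.278, -2.161, 0.0]
ft_force: [0.5, -1.6, -3.1]
grip_width: 0.274
```

Run:
```python
from h import *
s=ctrl.get_state();p,R=toolpose(s);print(p.round(4),R.round(4),s['grip_width'])
snap('wrist','w5.png');d=load('w5.png');print((-d['R'].T@d['t']).round(4))
im=cv2.resize(d['img'][70:240,:],None,fx=1.56,fy=3,interpolation=cv2.INTER_CUBIC)
cv2.imwrite('pics/w5o.png',im)
```

```text
[0.4997 0.1551 0.0979] [[ 0.0526 -0.9986 -0.0012]
 [-0.9986 -0.0526 -0.0015]
 [ 0.0014  0.0013 -1.    ]] 0.2739417231607198
[0.5755 0.1598 0.2456]
```

View pics/w5.png

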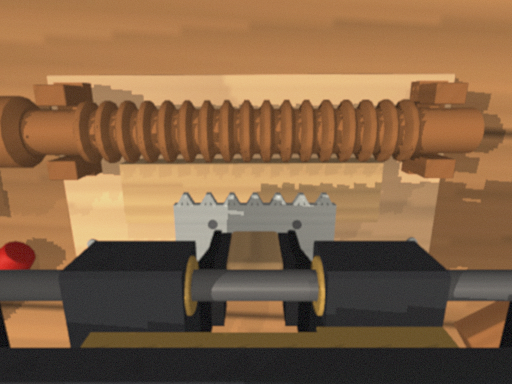

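View pics/w5o.png

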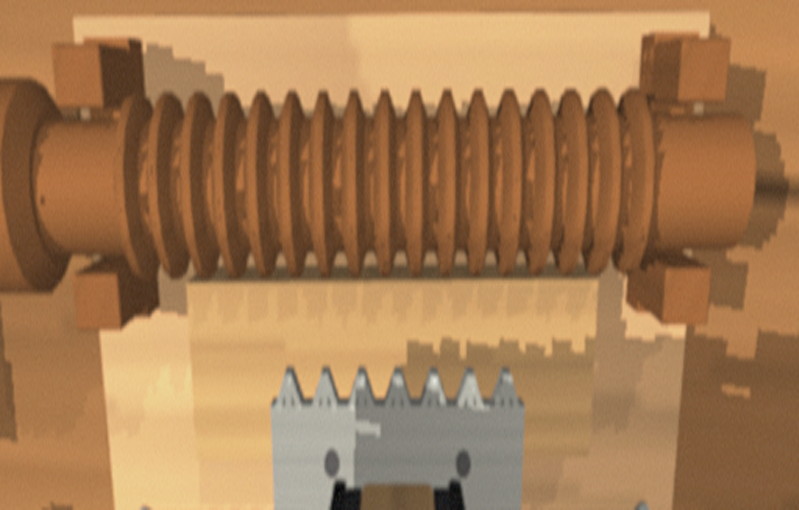

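```bash
cat >> h.py <<'E'
def jigT(ox,oy,yaw): 
    c,s=np.cos(yaw),np.sin(yaw); return lambda P: np.array([ox+c*P[0]-s*P[1],oy+s*P[0]+c*P[1],P[2]])
E
python3 - <<'E'
from h import *
d=load('w5.png'); g=cv2.cvtColor(d['img'],cv2.COLOR_BGR2GRAY).astype(np.float32); g3=d['img'].astype(np.float32)
T=jigT(.5205,.156,np.radians(3.2))
C=-d['R'].T@d['t']
def sil(r,side):
    a0=np.arctan2(C[0]-T([.035,0,0])[0],C[2]-.0335); a=a0+side*np.arccos(r/np.hypot(C[0]-.5554,C[2]-.0335))
    return .035+r*np.sin(a), .0335+r*np.cos(a)
for side in (-1,1):
  for r in (.0155,.017,.018):
    x,z=sil(r,side)
    ys=np.arange(-84,84.01,.25)
    uv=np.array([proj(d,T([x,y/1e3,z])) for y in ys])
    val=cv2.remap(g3[:,:,0],uv[:,0].astype(np.float32),uv[:,1].astype(np.float32),cv2.INTER_LINEAR).ravel()
    out=[]
    for lo,hi in ((-72,-24),(-48,0),(-24,24),(0,48),(24,72)):
        m=(ys>=lo)&(ys<hi); F=np.sum((val[m]-val[m].mean())*np.exp(-2j*np.pi*ys[m]/12)); 
        out.append((round((-np.angle(-F)/(2*np.pi)*12),2),int(abs(F)/m.sum())))
    print(side,r,out)
im=d['img'].copy(); im=cv2.resize(im,(1024,768),interpolation=cv2.INTER_CUBIC)
for y in range(-84,85,12):
  for side in (-1,1):
    x,z=sil(.019,side); q=proj(d,T([x,y/1e3,z])); cv2.circle(im,(int(2*q[0]+1),int(2*q[1]+1)),2,(255,0,0),-1)
for P in [(.0145,.085,.031),(.0145,-.085,.031),(-.026,.085,.031),(-.026,-.085,.031),(.07,.135,.01),(.07,-.135,.01)]:
    q=proj(d,T(P)); cv2.circle(im,(int(2*q[0]+1),int(2*q[1]+1)),3,(0,0,255),-1)
cv2.imwrite('pics/w5p.png',im[130:500,60:860])
E
```

```text
-1 0.0155 [(np.float64(5.58), 7), (np.float64(5.2), 8), (np.float64(5.02), 10), (np.float64(4.89), 11), (np.float64(4.78), 11)]
-1 0.017 [(np.float64(5.07), 2), (np.float64(4.8), 2), (np.float64(4.89), 2), (np.float64(4.79), 3), (np.float64(4.42), 4)]
-1 0.018 [(np.float64(5.14), 2), (np.float64(5.01), 3), (np.float64(5.17), 2), (np.float64(5.07), 2), (np.float64(4.91), 3)]
1 0.0155 [(np.float64(5.58), 9), (np.float64(5.24), 12), (np.float64(5.06), 13), (np.float64(4.86), 13), (np.float64(4.64), 11)]
1 0.017 [(np.float64(5.22), 19), (np.float64(5.17), 21), (np.float64(5.14), 22), (np.float64(5.08), 21), (np.float64(5.02), 20)]
1 0.018 [(np.float64(5.15), 24), (np.float64(5.15), 23), (np.float64(5.15), 22), (np.float64(5.1), 22), (np.float64(5.14), 22)]
```

View pics/w5p.png

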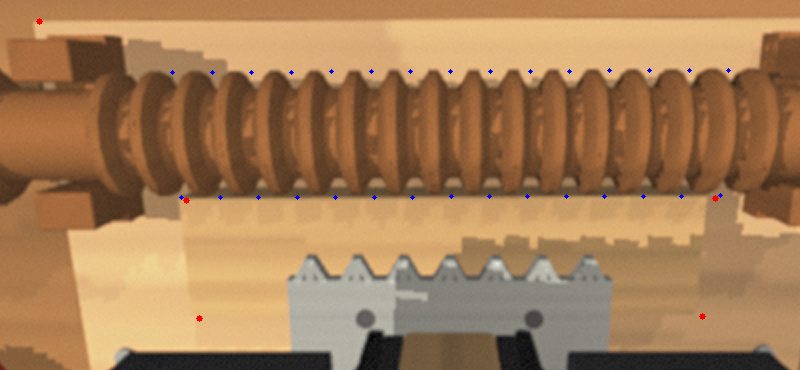

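>>> drive_tool(rows=[[[0.0035, 0, 0.08, 0, 255], [0.0035, 0, 0.12, 0, 255], [0.0035, 0, 0.132, 0, 255], [0.0035, 0, 0.136, 0, 255], [0.0035, 0, 0.136, 0, 255], [0.0035, 0, 0.136, 0, 255]]])

```text
time: 5.82
position: [0.5002, 0.1564, 0.0582]
tool_rot: [-2.281, 2.159, -0.001]
ft_force: [0.5, -0.4, -3.7]
grip_width: 0.275
```

Run:
```python
from h import *
s=ctrl.get_state();p,R=toolpose(s);print(p.round(4),R.round(4)[0],s['grip_width'],s['ft_force'].round(2) if hasattr(s['ft_force'],'round') else s['ft_force'])
snap('wrist','w6.png');d=load('w6.png')
snap('side','s6.png')
im=cv2.resize(d['img'][90:250,100:400],None,fx=2.66,fy=2.66,interpolation=cv2.INTER_CUBIC)
cv2.imwrite('pics/w6o.png',im)
im=cv2.resize(load('s6.png')['img'][200:384,80:300],None,fx=3,fy=3,interpolation=cv2.INTER_CUBIC)
cv2.imwrite('pics/s6o.png',im)
```

```text
[0.5002 0.1564 0.0582] [ 5.520e-02 -9.985e-01  9.000e-04] 0.27473186181090087 [ 0.51 -0.43 -3.66]
```

View pics/w6o.png

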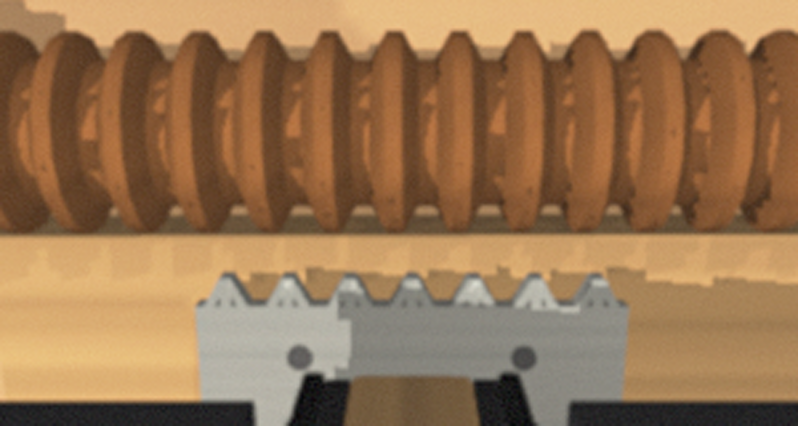

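View pics/s6o.png

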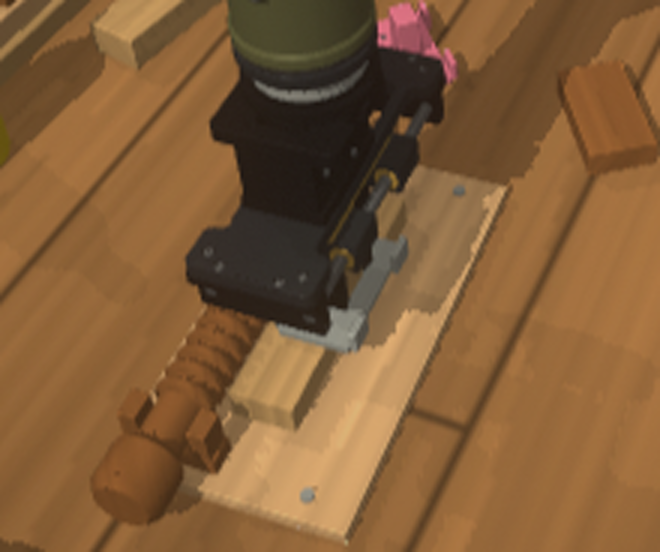

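>>> drive_tool(rows=[[[0.009, 0, 0.003, 0, 255], [0.009, 0, 0.006, 0, 255], [0.009, 0, 0.009, 0, 255], [0.009, 0, 0.011, 0, 255], [0.009, 0, 0.011, 0, 255], [0.009, 0, 0.011, 0, 255], [0.009, 0, 0.011, 0, 255]]])

```text
time: 6.8
position: [0.4999, 0.1536, 0.0545]
tool_rot: [2.282, -2.159, 0.0]
ft_force: [-0.1, -0.3, -2.4]
grip_width: 0.275
```

Run:
```python
from h import *
s=ctrl.get_state();p,R=toolpose(s);print(p.round(4),R.round(4)[0],s['grip_width'],s['ft_force'].round(2),s['torque'].round(3))
snap('wrist','w7.png');d=load('w7.png')
im=cv2.resize(d['img'][90:250,100:400],None,fx=2.66,fy=2.66,interpolation=cv2.INTER_CUBIC)
cv2.imwrite('pics/w7o.png',im)
```

```text
[0.4999 0.1536 0.0545] [ 0.0552 -0.9985  0.    ] 0.27494785513482023 [-0.1  -0.33 -2.39] [ 0.086  0.087 -0.017]
```

View pics/w7o.png

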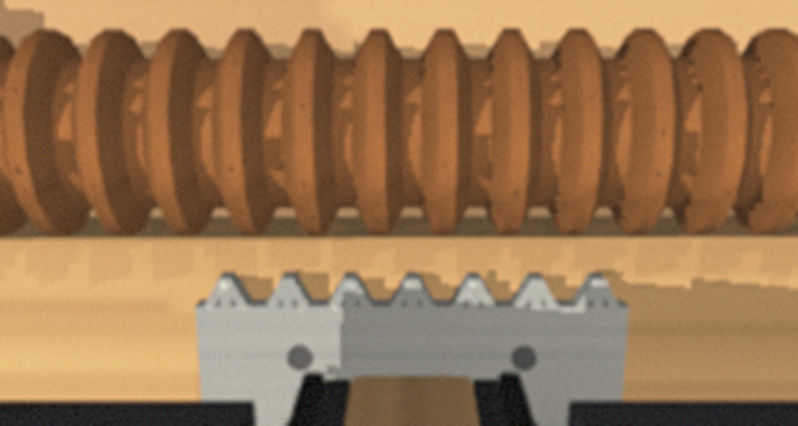

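>>> drive_tool(rows=[[[0, 0, 0.002, 0, 255], [0, 0, 0.002, 0, 255], [0, 0, 0.003, 0, 255], [0, 0, 0.003, 0, 255], [0, 0, 0.003, 0, 255]]])

```text
time: 7.48
position: [0.5, 0.1536, 0.0539]
tool_rot: [2.282, -2.159, 0.0]
ft_force: [-3.0, -0.5, 3.2]
grip_width: 0.274
```

>>> drive_tool(rows=[[[0, -0.006, -0.001, 0, 255], [0, -0.012, -0.001, 0, 255], [0, -0.018, -0.001, 0, 255], [0, -0.022, -0.001, 0, 255], [0, -0.025, -0.001, 0, 255], [0, -0.025, -0.001, 0, 255], [0, -0.025, -0.001, 0, 255]]])

```text
time: 8.35
position: [0.5071, 0.1543, 0.0539]
tool_rot: [2.282, -2.159, -0.001]
ft_force: [-4.0, -0.6, 4.2]
grip_width: 0.271
```

Run:
```python
from h import *
s=ctrl.get_state();p,R=toolpose(s);print(p.round(4),R.round(4)[0],s['grip_width'],s['ft_force'].round(2),s['torque'].round(3))
snap('wrist','w8.png');d=load('w8.png')
im=cv2.resize(d['img'][90:250,100:400],None,fx=2.66,fy=2.66,interpolation=cv2.INTER_CUBIC)
cv2.imwrite('pics/w8o.png',im)
```

```text
[0.5071 0.1543 0.0539] [ 5.540e-02 -9.985e-01 -7.000e-04] 0.2714920927153906 [-4.   -0.59  4.21] [-0.08   0.884  0.001]
```

View pics/w8o.png

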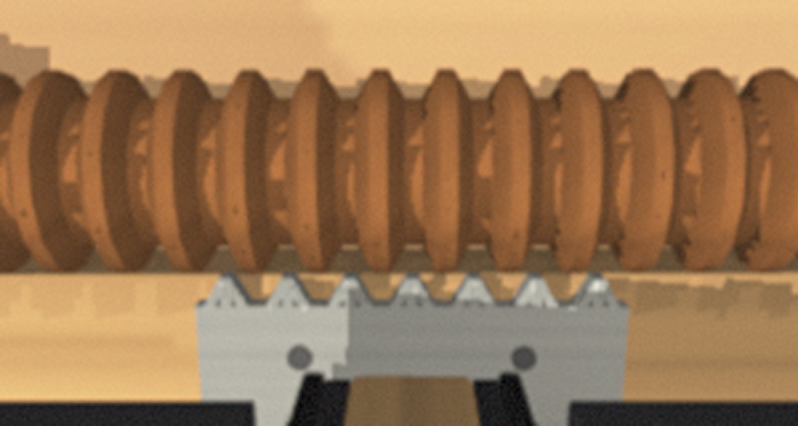

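>>> drive_tool(rows=[[[0, 0, -0.0015, 0, 255], [0, -0.004, -0.0015, 0, 255], [0, -0.008, -0.0015, 0, 255], [0, -0.012, -0.0015, 0, 255], [0, -0.014, -0.0015, 0, 255], [0, -0.014, -0.0015, 0, 255], [0, -0.014, -0.0015, 0, 255]]])

```text
time: 9.28
position: [0.5116, 0.1542, 0.0542]
tool_rot: [2.282, -2.159, 0.0]
ft_force: [-0.8, -0.3, -3.5]
grip_width: 0.276
```

```bash
cat > look.py <<'E'
from h import *
import sys
s=ctrl.get_state();p,R=toolpose(s);print(p.round(4),R.round(4)[0],s['grip_width'],s['ft_force'].round(2),s['torque'].round(3))
n=sys.argv[1]
snap('wrist',n+'.png');d=load(n+'.png')
im=cv2.resize(d['img'][90:250,100:400],None,fx=2.66,fy=2.66,interpolation=cv2.INTER_CUBIC)
cv2.imwrite('pics/'+n+'o.png',im)
E
python3 look.py w9
```

```text
[0.5116 0.1542 0.0542] [ 0.0551 -0.9985 -0.    ] 0.27640646406653674 [-0.85 -0.3  -3.51] [ 0.006  0.021 -0.015]
```

View pics/w9o.png

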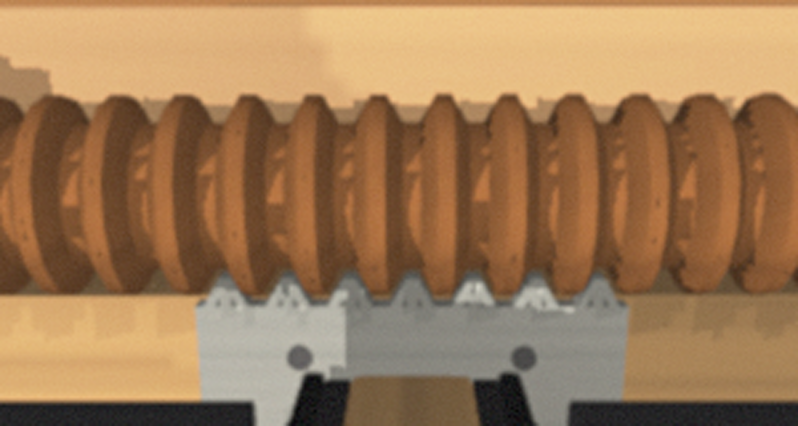

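>>> drive_tool(rows=[[[0, -0.001, 0.0005, 0, 255], [0, -0.002, 0.0005, 0, 255], [0, -0.003, 0.0005, 0, 255], [0, -0.004, 0.0005, 0, 255], [0, -0.005, 0.0005, 0, 255], [0, -0.005, 0.0005, 0, 255]]])

```text
time: 10.07
position: [0.5131, 0.1543, 0.0541]
tool_rot: [2.282, -2.159, 0.0]
ft_force: [-0.2, 0.7, -3.9]
grip_width: 0.273
```

```bash
python3 look.py w10
```

```text
[0.5131 0.1543 0.0541] [ 0.0551 -0.9985 -0.    ] 0.2725150662062464 [-0.17  0.65 -3.89] [ 0.066  0.066 -0.032]
```

View pics/w10o.png

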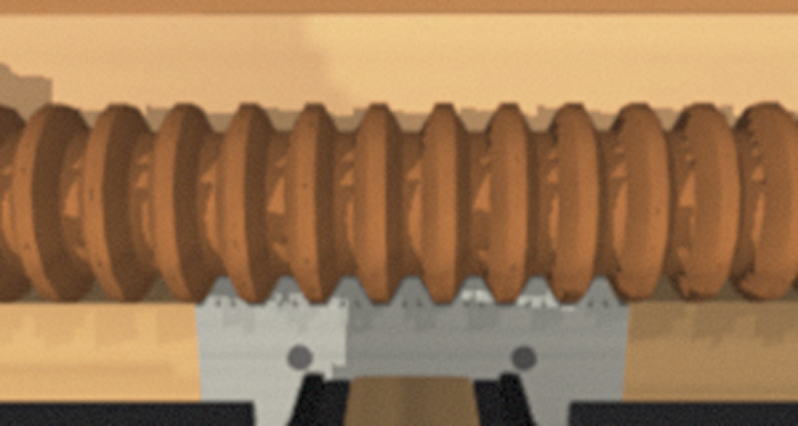

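>>> drive_tool(rows=[[[0, -0.001, 0.0005, 0, 255], [0, -0.002, 0.0005, 0, 255], [0, -0.003, 0.0005, 0, 255], [0, -0.003, 0.0005, 0, 255]]])

```text
time: 10.62
position: [0.5134, 0.1543, 0.054]
tool_rot: [2.281, -2.158, -0.001]
ft_force: [-3.4, -0.5, 0.8]
grip_width: 0.274
```

>>> drive_tool(rows=[[[0, -0.001, 0, 0, 255], [0, -0.002, 0, 0, 255], [0, -0.002, 0, 0, 255], [0, -0.002, 0, 0, 255]]])

```text
time: 11.12
position: [0.5135, 0.1543, 0.054]
tool_rot: [2.28, -2.158, -0.002]
ft_force: [-5.4, -0.7, 3.1]
grip_width: 0.277
```

```bash
python3 look.py w11
```

```text
[0.5135 0.1543 0.054 ] [ 0.0554 -0.9985 -0.0023] 0.27672555637057744 [-5.38 -0.71  3.06] [-0.141  1.317  0.056]
```

View pics/w11o.png

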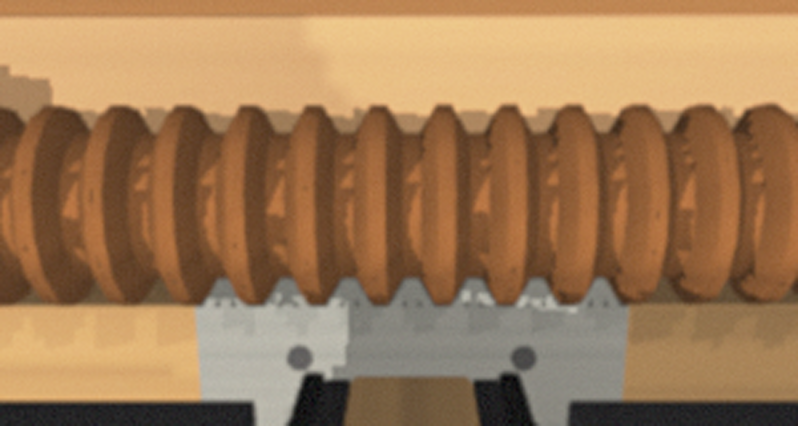

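>>> drive_tool(rows=[[[0, 0.002, -0.0005, 0, 255], [0, 0.003, -0.001, 0, 255], [0, 0.003, -0.001, 0, 130], [0, 0.003, -0.001, 0, 130], [0, 0.003, -0.001, 0, 130], [0, 0.003, -0.001, 0, 130], [0, 0.003, -0.05, 0, 130], [0, 0.003, -0.2, 0, 130], [0, 0.003, -0.3, 0, 130], [0, 0.003, -0.3, 0, 130], [0, 0.003, -0.3, 0, 130]]])

```text
time: 12.55
position: [0.5135, 0.1542, 0.144]
tool_rot: [2.282, -2.159, 0.0]
ft_force: [-1.3, 0.2, 0.1]
grip_width: 0.487
```

```bash
python3 look.py w12
python3 - <<'E'
from h import *
d=load('w12.png'); cv2.imwrite('pics/w12f.png',cv2.resize(d['img'],(800,600),interpolation=cv2.INTER_CUBIC))
E
```

```text
[0.5135 0.1542 0.144 ] [ 0.055  -0.9985 -0.    ] 0.4869527882614173 [-1.27  0.21  0.12] [0.051 0.029 0.02 ]
```

View pics/w12f.png

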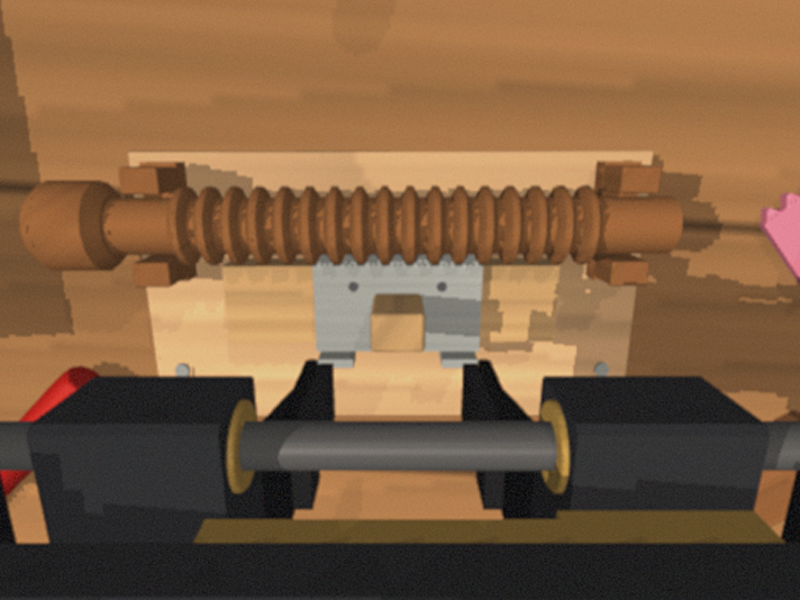

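>>> drive_tool(rows=[[[-0.1, 0.1, 0, 0, 255], [-0.103, 0.16, 0, 0, 255], [-0.103, 0.16, 0, 0, 255], [-0.103, 0.16, 0, 0, 255], [-0.103, 0.16, 0.1, 0, 255], [-0.103, 0.16, 0.25, 0, 255], [-0.103, 0.16, 0.33, 0, 255], [-0.103, 0.16, 0.34, 0, 255], [-0.103, 0.16, 0.34, 0, 255], [-0.103, 0.16, 0.34, 0, 255]]], grip_force=10)

```text
time: 13.85
position: [0.4653, 0.1829, 0.0432]
tool_rot: [-2.28, 2.158, -0.002]
ft_force: [-0.3, -0.1, 0.7]
grip_width: 0.005
```

```bash
python3 look.py w13
python3 - <<'E'
from h import *
d=load('w13.png'); cv2.imwrite('pics/w13f.png',cv2.resize(d['img'],(800,600),interpolation=cv2.INTER_CUBIC))
snap('side','s13.png'); im=cv2.resize(load('s13.png')['img'][200:384,80:300],None,fx=3,fy=3,interpolation=cv2.INTER_CUBIC)
cv2.imwrite('pics/s13o.png',im)
E
```

```text
[0.4653 0.1829 0.0432] [ 0.0548 -0.9985  0.0023] 0.004721028775213613 [-0.32 -0.09  0.72] [-0.011  0.068 -0.009]
```

View pics/w13f.png

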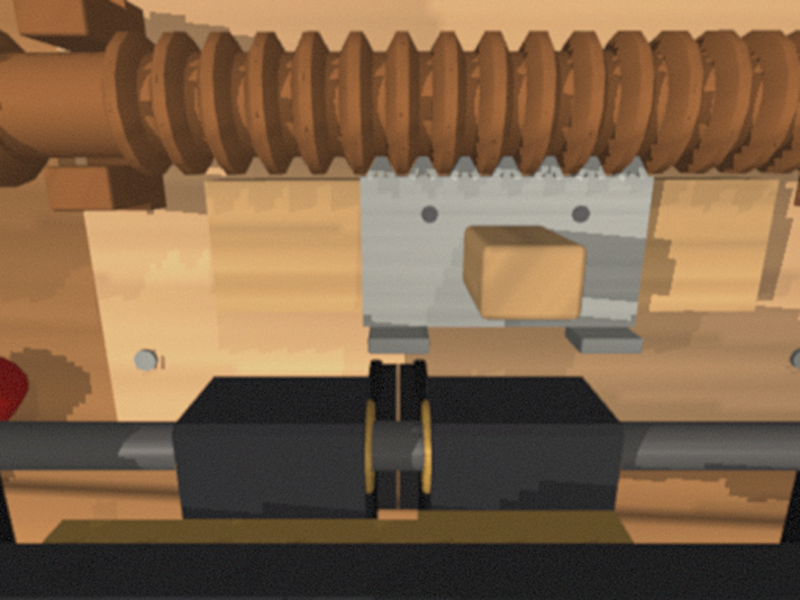

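View pics/s13o.png

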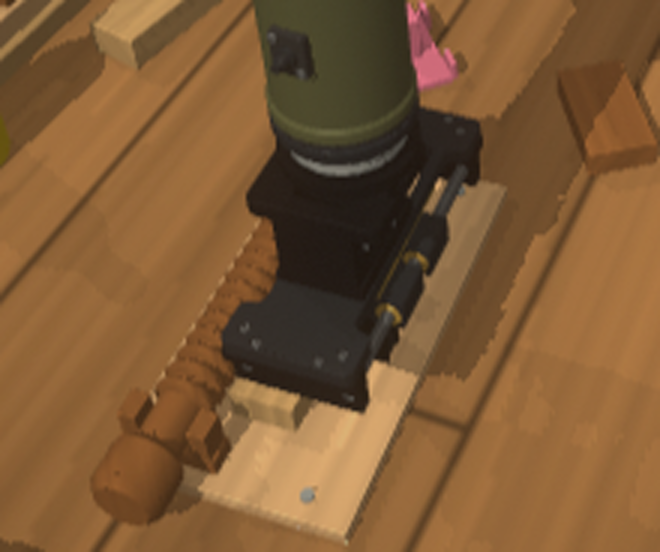

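>>> drive_tool(rows=[[[0, -0.01, 0, 0, 255], [0, -0.02, 0, 0, 255], [0, -0.027, 0, 0, 255], [0, -0.029, 0, 0, 255], [0, -0.031, 0, 0, 255], [0, -0.033, 0, 0, 255], [0, -0.033, 0, 0, 255]]])

```text
time: 14.82
position: [0.4739, 0.1831, 0.0419]
tool_rot: [2.282, -2.159, -0.0]
ft_force: [-0.7, -0.6, 0.2]
grip_width: 0.005
```

>>> drive_tool(rows=[[[0, -0.002, 0, 0, 255], [0, -0.004, 0, 0, 255], [0, -0.006, 0, 0, 255], [0, -0.007, 0, 0, 255], [0, -0.007, 0, 0, 255]]])

```text
time: 15.45
position: [0.474, 0.1831, 0.0416]
tool_rot: [2.28, -2.156, -0.003]
ft_force: [-6.9, -1.0, 3.8]
grip_width: 0.004
```

```bash
python3 look.py w14
python3 - <<'E'
from h import *
d=load('w14.png'); cv2.imwrite('pics/w14f.png',cv2.resize(d['img'][90:250,190:450],(800,492),interpolation=cv2.INTER_CUBIC))
E
```

```text
[0.474  0.1831 0.0416] [ 0.0556 -0.9984 -0.0041] 0.004368017620713484 [-6.87 -0.98  3.79] [-0.124  1.459 -0.004]
```

View pics/w14f.png

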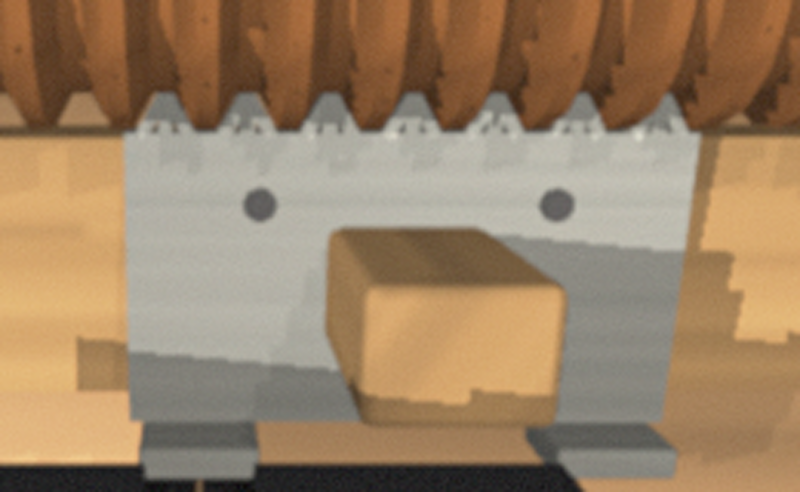

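>>> drive_tool(rows=[[[0, 0.02, 0, 0, 255], [0, 0.045, 0, 0, 255], [0, 0.045, 0, 0, 255], [0.1, 0.045, 0, 0, 255], [0.2, 0.045, 0, 0, 255], [0.207, 0.045, 0, 0, 255], [0.207, 0.045, 0, 0, 255], [0.207, 0.03, 0, 0, 255], [0.207, 0.017, 0, 0, 255], [0.207, 0.014, 0, 0, 255], [0.207, 0.012, 0, 0, 255], [0.207, 0.01, 0, 0, 255], [0.207, 0.01, 0, 0, 255]]])

```text
time: 17.12
position: [0.4764, 0.121, 0.042]
tool_rot: [2.282, -2.159, 0.0]
ft_force: [0.6, 1.1, -0.6]
grip_width: 0.008
```

```bash
python3 look.py w15
python3 - <<'E'
from h import *
d=load('w15.png'); cv2.imwrite('pics/w15f.png',cv2.resize(d['img'],(800,600),interpolation=cv2.INTER_CUBIC))
E
```

```text
[0.4764 0.121  0.042 ] [ 5.500e-02 -9.985e-01 -1.000e-04] 0.008235908104628206 [ 0.55  1.13 -0.58] [ 0.039  0.036 -0.034]
```

View pics/w15f.png

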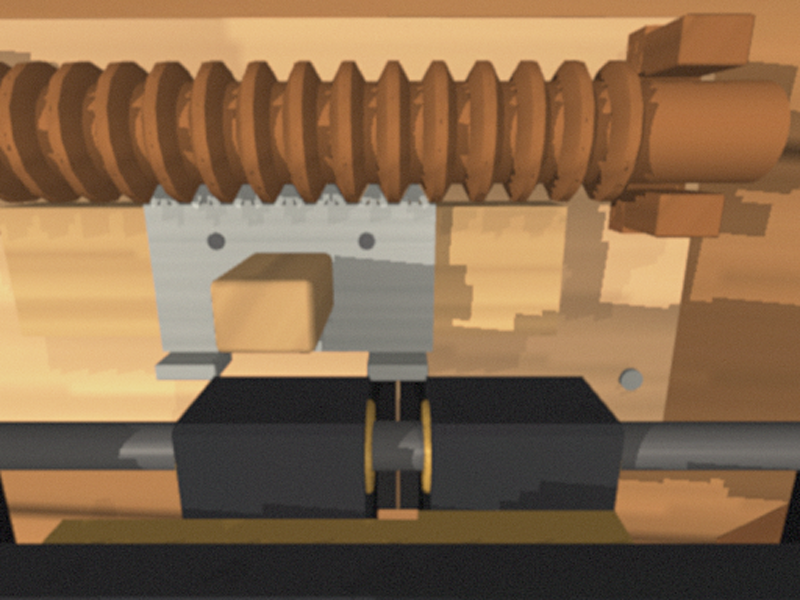

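>>> drive_tool(rows=[[[0, -0.002, 0, 0, 255], [0, -0.004, 0, 0, 255], [0, -0.006, 0, 0, 255], [0, -0.008, 0, 0, 255], [0, -0.01, 0, 0, 255], [0, -0.01, 0, 0, 255]]])

```text
time: 17.92
position: [0.4776, 0.121, 0.0415]
tool_rot: [2.279, -2.157, -0.003]
ft_force: [-6.0, -1.6, 4.3]
grip_width: 0.004
```

```bash
python3 look.py w16
python3 - <<'E'
from h import *
d=load('w16.png'); cv2.imwrite('pics/w16f.png',cv2.resize(d['img'][90:250,70:330],(800,492),interpolation=cv2.INTER_CUBIC))
E
```

```text
[0.4776 0.121  0.0415] [ 0.0553 -0.9985 -0.0041] 0.003972779277467356 [-5.99 -1.61  4.29] [-0.118  1.411  0.088]
```

View pics/w16f.png

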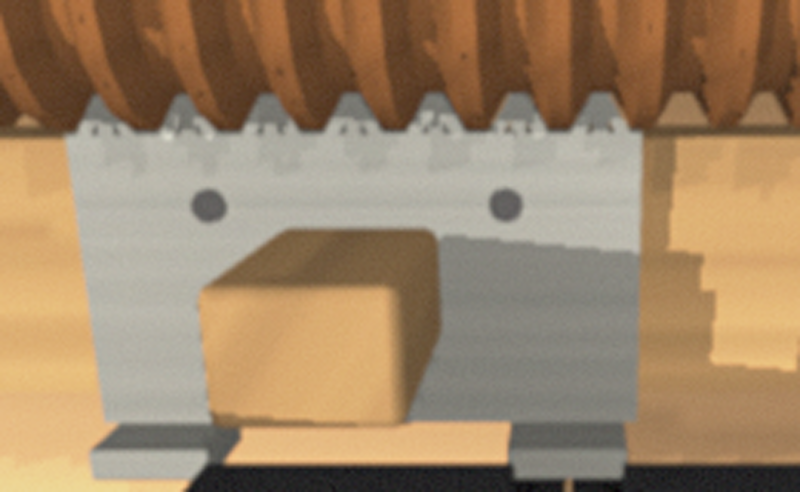

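>>> drive_tool(rows=[[[0, 0.02, 0, 0, 255], [0, 0.06, 0, 0, 255], [0, 0.08, 0, 0, 255], [0, 0.08, -0.1, 0, 255], [0, 0.08, -0.3, 0, 255], [0, 0.08, -0.4, 0, 255], [0, 0.08, -0.4, 0, 255], [0, 0.08, -0.4, 0, 255]]])

```text
time: 18.98
position: [0.4548, 0.1196, 0.1611]
tool_rot: [2.281, -2.159, -0.0]
ft_force: [-0.0, -0.2, -0.0]
grip_width: 0.005
```

```bash
python3 look.py w17
python3 - <<'E'
from h import *
d=load('w17.png'); cv2.imwrite('pics/w17f.png',cv2.resize(d['img'],(800,600),interpolation=cv2.INTER_CUBIC))
snap('side','s17.png'); im=cv2.resize(load('s17.png')['img'][220:384,100:300],None,fx=3.5,fy=3.5,interpolation=cv2.INTER_CUBIC)
cv2.imwrite('pics/s17o.png',im)
# leaf corners overlay w/ seated pose
T=jigT(.5215,.1535,np.radians(3.2))
E
```

```text
[0.4548 0.1196 0.1611] [ 5.500e-02 -9.985e-01 -9.000e-04] 0.0046376713627799115 [-0.03 -0.15 -0.02] [0.032 0.035 0.019]
```

View pics/w17f.png

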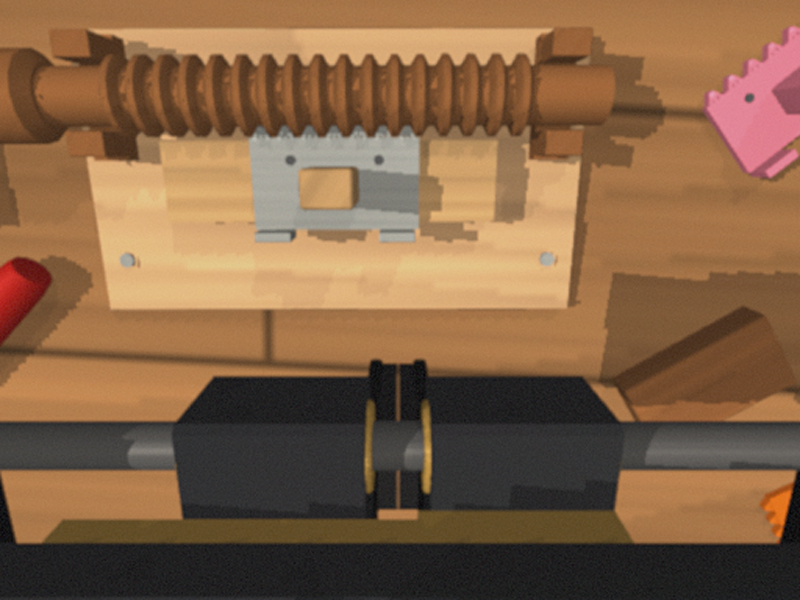

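View pics/s17o.png

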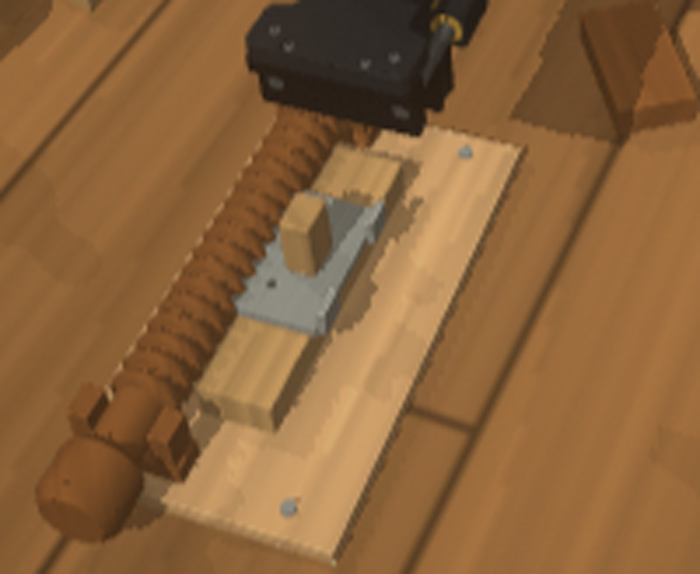

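```bash
python3 -c "
from h import *
print(ctrl.close_job()); st()"
```

```text
the job is handed in; nothing more can be done
None
the job is handed in; nothing more can be done
```

The coarse leaf is seated in the screw's threads, both lugs have been pressed, and the job is handed in at about 19 s of the 72 s allowed. The fine-toothed leaf and the pink and orange look-alikes were not touched.

- **Seating:** I gripped the coarse leaf by its wooden block, laid it on the ledge and lined its teeth up with the grooves from the wrist camera. I slid it in until it stopped, at about 5 N, then let go.
- **Lug press:** With closed fingers I pressed the left lug (about 7 N), then the right (about 6 N). Neither gave any noticeable further movement.
- **Flatness:** The two contact points put the leaf's back edge at 3.3°, against about 3.2° to 3.3° measured for the jig.
- **Pictures during the presses:** All seven teeth reach the bottom of the grooves. The plate edge stands about 0.3 mm off the crests, close to the nominal 0.4 mm.
- **Last look:** With the arm backed away and the wrist force near zero, the leaf lay flat on the ledge.

No check failed at the end. My first sideways correction left the teeth about 2.7 mm off, because the arm had not yet settled. I saw it in the picture and fixed it before the leaf touched anything.

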